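# Prop the toastie press half open and hold its dial on the third click

## Robot

A 6-joint arm with a two-finger parallel gripper is mounted at the origin on the work surface. World frame = base frame: x ahead of the robot, y to its left, z up, the work surface at z = 0. Lengths are in m, angles in rad, forces in N, time in s.
With the tool pointing down it reaches from about 0.35 to 0.85 m from the base axis. Payload 8.1 kg.
Tool frame: the origin (TCP) lies between the finger pads, 19 mm behind the fingertips; this is the grasp point; z points along the fingers, y is the line along which they close (so a half turn about z gives the same grasp; the last joint's range is limited). The gripper opens to 85 mm and grips with 20 to 120 N. Pads are 22 mm wide; open, the fingers measure 114 mm over their backs; the gripper's body (76 mm by 85 mm) begins 54 mm behind the grasp point. The pads swing forward as they close: fully open they stand 13 mm farther back than shut.
Start: joints at [1.038, 0.13, 1.488, -0, 1.523, -0.085], TCP at [0.26, 0.541, 0.25] pointing down, gripper open.
Joint ranges: [-2.96, 2.96], [-0.89, 2.26], [0.02, 2.5], [-1.34, 4.48], [0, 2.73], [-2.66, 2.66]. Speed limits (rad/s): [2.39, 2.39, 2.79, 3.14, 3.14, 3.14].

## Interface

Orientations are given as a unit quaternion [w, x, y, z].
In Python, from rig import * gives the robot as it stands.
- The arm moves only by the shell command python3 -m inch 'ROWS' [FORCE]. ROWS is JSON, a list that holds one entry, the list of rows, each a list of 5 numbers: the opening, from 0 (shut) to 1 (fully open), then the shift along the world's x, y, z in mm, then the turn about the world's z in degrees. In form: [[[jaw, dx, dy, dz, spin], ...]]. A call has 1 to 10 rows; each row shifts and turns the commanded pose from where the row before left it; what a row does not reach is not made up. A row lasts 1/8 s, in which the tool goes at most 62.5 mm and 10.7 degrees, less where a joint would pass 70% of its speed; a pose out of reach is approached as far as the arm can. A call is refused whole if a number of a shift passes 62.5 or a number of a turn 10.7, either way. A call with a gripper value outside its range is refused whole. The fingers move at their own pace and stop on an object; FORCE is the grip in N (left out, the last holds). Time passes only in rows, so rows that do not move let the fingers close. It gives the time, the measured TCP pose, the force, the opening and the grip force at its end, in the units of the state.
- observe(): the state, without advancing time (a new reading comes with each control period).
- get_image(name): name is "scene" or "top" or "wrist"; returns a dict with "color" (400x640x3 uint8, red, green, blue), "z_map" (400x640 float32, m along the optical axis (not along the pixel's ray), 0 where there is no reading), "camera_matrix" (3x3 intrinsics, pixels), "extrinsics" (4x4, takes a point from camera to world coordinates). Camera axes: x right, y up, looking along -z (the intrinsics and any distortion apply to the point x, -y, -z); pixel columns grow to the right and rows downward; lengths in m; the calibration is good to about 2 mm. A picture is of the moment at which its call begins.
- sign_off(): hands the job in; it is judged then, once.
The state is a dict: "time_s": time; "joints": joint angles; "joint_velocities": joint speeds; "joint_efforts": joint torques, N m; "eef_pos": TCP position; "tcp_rot": TCP orientation; "contact_force": force on the tool from outside, world axes, zero at the start; "torque": the same for the moment, N m; "opening": finger opening in m; "finger_force": force on a finger pad.
Only numpy, scipy, OpenCV 4.12 (cv2) and the standard library are available. Lean on these libraries where they do the work, as an engineer would, in place of code of your own. Each camera call takes 0.05 s, during which the arm holds its last target. There are 200 camera calls.

## Task

Raise the red lid of the toastie press to about 45 degrees, let go so its stiff hinge keeps it there, and only then turn the black dial clockwise from off, counting the clicks, to the third click. The dial springs back to off when released, so finish while still holding it on the third click; do not run on to the fourth, and leave the other things on the bench alone.

Things in the scene. Friction and masses are not known exactly. Their poses are not given: they have to be found in the camera images.
- press: Toastie press, fixed; grey base 230 (x) x 400 (y) x 58 mm high. Origin: centre of its underside. Its x points to the hinge side (away from the robot at yaw 0), y to its left, z up. The lid covers the left half (its y 0 to 200 mm); the black control panel, 60 mm above the bench, is on the right half, with one red dot (off) and five white dots (clicks one to five) around the dial.
- press_lid (a joint): Lid angle in rad: 0 shut and level, 0.785 at 45 degrees, 1.7 fully back. Starts at 0 to 0.2. Stiff hinge: stays where it is left; takes about 5 N upward at the handle to raise. The lid is red, 195 x 195 x 34 mm.
- lid_handle (a point): Middle of the lid's handle: a round black bar, 12 mm diameter, along the press's y, 112 mm clear between its two arms, 49 mm clear between bar and lid edge. 255 mm from the hinge axis and level with it (75 mm above the bench) when shut. This frame turns with the lid; the bar can turn between gripping pads.
- lid_hinge (a point): On the lid's hinge axis (along the press's y), 75 mm above the bench, at the lid's middle. The front of the lid swings up about it.
- dial (a joint): Dial angle in rad, clockwise from above: 0 off, clicks every 24 degrees (third 1.257, fourth 1.676), end stop 2.1. A spring of 0.06 to 0.09 N m always drives it back to 0; the clicks add a ripple of 0.045 N m: resistance peaks 6 degrees past a click, is least 6 degrees before the next, and has risen to its mean when that click is reached.
- dial_grip (a point): On the dial's vertical axis, 90 mm above the bench: TCP height to grip. Black fin 46 long, 14 thick, its sides 66 to 100 mm above the bench, on a grey disc 52 mm across. x of this frame runs along the fin to its white pointer end, z up; it turns with the dial. Off: pointer 36 degrees anticlockwise of the press's x. Axis 50 mm to the front and 120 mm to the right of the press's origin.
- lunchbox: Blue plastic lunchbox, 126 x 186 x 64 mm, origin under its centre; leave alone.
- salad_jar: Glass salad jar with green twist cap, 85 mm diameter, 130 mm tall, origin under its centre; leave alone.
- cupcake_case: Red silicone cupcake case, 68 mm diameter, 30 mm tall, origin under its centre; leave alone.
- chopstick_a: Bamboo chopstick, 230 x 7 x 7 mm, lying along its x, origin under its middle; leave alone.
- chopstick_b: The other chopstick of the pair, same size; leave alone.
- mug: White mug, 80 mm diameter, 90 mm tall, origin under its centre; leave alone.

How it is judged:
On the way, in this order (a step that is already met when the one before it is completed fails the run):
1. the lid stands at about 45 degrees (35 to 55), let go, with the dial still off (value of joint press_lid between 0.61 and 0.96 rad and contact force between each of the arm, the fingers and press_lid below 0.3 N and value of joint dial below 0.15 rad), for 0.4 s.
2. the dial is held by the fingers on the third click (value of joint dial between 1.107 and 1.407 rad and contact force between the fingers and dial above 2 N), for 0.3 s.
At the end, for the whole second after the job is handed in: The lid stands by itself 35 to 55 degrees open, untouched; the dial is at the third click (1.257 rad, within 0.15 rad), not turning, and the fingers press on it with more than 2 N (all of step 2 and value of joint press_lid between 0.61 and 0.96 rad and contact force between each of the arm, the fingers and press_lid below 0.3 N and velocity of joint dial between -0.1 and 0.1 rad/s); the arm keeps its last pose, push and grip.
It fails at once if the dial is run on to the fourth click (value of joint dial above 1.6 rad).
It fails at once if a bystander on the bench is moved more than 30 mm (distance of any of lunchbox, salad_jar, cupcake_case, chopstick_a, chopstick_b, mug from where it was at the start of the episode above 0.03 m).
It also fails if it takes over 64 s, if anything falls off the work surface, if the arm or the gripper's body presses on something with over 40 N, if the wrist force passes 120 N, or if a joint passes its speed limit or range.

## Working session

There is one attempt and no reset: what is moved stays moved. The work goes in short steps, Python scripts to look and compute and a shell command to move; the robot and the scene stay as the last step left them, time stands still between calls to the robot, and variables do not carry over. Pictures are saved under pics/ and viewed, at most 10 in all, crops included, and the job is handed in when it is done.

```bash
mkdir -p pics; ls
cat > h.py <<'E'
from rig import *
import numpy as np, cv2
def grab(n,name):
    d=get_image(n); cv2.imwrite(f'pics/{name}.png',d['color'][:,:,::-1]); np.savez(f'pics/{name}.npz',**d); return d
def ray(d,u,v):
    K=d['camera_matrix'];E=d['extrinsics']
    r=np.array([(u-K[0,2])/K[0,0],-(v-K[1,2])/K[1,1],-1.]); return E[:3,3],E[:3,:3]@r
def onz(d,u,v,z):
    o,r=ray(d,u,v); return o+r*(z-o[2])/r[2]
def pt(d,u,v):
    o,r=ray(d,u,v); return o+r*d['z_map'][int(v),int(u)]
def cloud(d):
    K=d['camera_matrix'];E=d['extrinsics'];v,u=np.mgrid[:400,:640];z=d['z_map']
    p=np.stack([(u-K[0,2])/K[0,0]*z,-(v-K[1,2])/K[1,1]*z,-z],-1); return p@E[:3,:3].T+E[:3,3]
E
python3 - <<'E'
from h import *
s=grab('scene','s0');t=grab('top','t0')
cv2.imwrite('pics/st0.png',cv2.resize(np.vstack([s['color'],t['color']])[:,:,::-1],(480,600)))
print(observe()); print(t['camera_matrix'],t['extrinsics'])
E
```

```text
pics
{'time_s': 0.1, 'joints': array([ 1.03758852e+00,  1.31097234e-01,  1.48917871e+00, -1.44642840e-05,
        1.52302611e+00, -8.53985175e-02]), 'joint_velocities': array([ 0.00149496, -0.00239498, -0.00278709, -0.00076814, -0.00131515,
       -0.00137342]), 'joint_efforts': array([ 1.18970704e-03, -5.70952356e+01, -5.01941514e+01, -1.64055973e-04,
        8.04833922e-03,  1.05115532e-05]), 'eef_pos': array([0.25953573, 0.54043493, 0.24903782]), 'tcp_rot': array([-2.53285545e-04,  2.22038058e-01,  9.75037625e-01, -8.16339803e-04]), 'contact_force': array([-0.31848266,  0.80213867,  0.72484054]), 'torque': array([ 0.07367321, -0.02398043,  0.05710257]), 'finger_force': 0.0, 'opening': 0.08489079369454496}
[[455.7385759    0.         322.13416523]
 [  0.         455.7385759  194.02613667]
 [  0.           0.           1.        ]] [[ 7.25596015e-03  9.93216796e-01 -1.16050623e-01  3.31942931e-01]
 [-9.99973638e-01  7.17541379e-03 -1.11181978e-03 -5.02722939e-03]
 [-2.71566843e-04  1.16055631e-01  9.93242678e-01  1.59495916e+00]
 [ 0.00000000e+00  0.00000000e+00  0.00000000e+00  1.00000000e+00]]
```

View pics/t0.png

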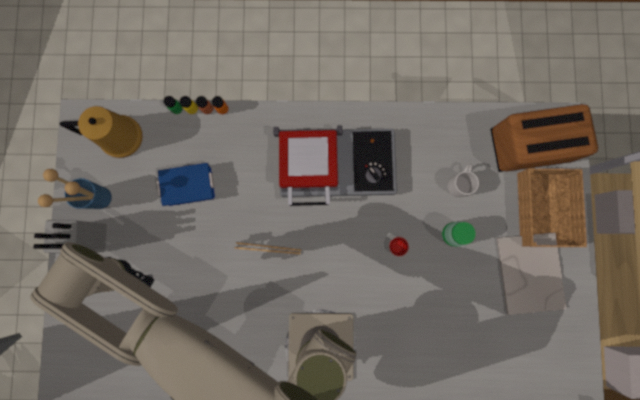

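View pics/s0.png

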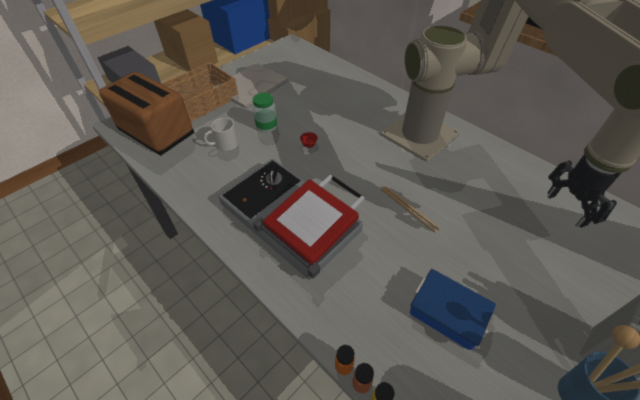

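The top view shows the red lid at about (308,160), with its handle bar near row 203 between columns 290 and 327. The dial is at (374,173), and the cupcake case, jar and mug are to the right. The scene view shows the dial at (272,178) and the handle at (345,188).

Run:
```python
from h import *
s=dict(np.load('pics/s0.npz'));t=dict(np.load('pics/t0.npz'))
a=cv2.resize(t['color'][115:215,265:405],None,fx=5,fy=5,interpolation=cv2.INTER_CUBIC)
b=cv2.resize(s['color'][155:275,215:375],None,fx=4,fy=4,interpolation=cv2.INTER_CUBIC)
cv2.imwrite('pics/ta.png',a[:,:,::-1]);cv2.imwrite('pics/sa.png',b[:,:,::-1])
hsv=cv2.cvtColor(t['color'],cv2.COLOR_RGB2HSV)
m=((hsv[...,0]<8)|(hsv[...,0]>172))&(hsv[...,1]>150)&(hsv[...,2]>70)
m[:, :270]=0;m[:,345:]=0
C=cloud(t)
P=C[m];print('lid',P.min(0),P.max(0),np.median(P,0));r=cv2.minAreaRect(P[:,:2].astype(np.float32));print(r)
A=np.c_[P[:,:2],np.ones(len(P))];print('plane z=ax+by+c',np.linalg.lstsq(A,P[:,2],rcond=None)[0])
# panel: dark
m2=(t['color'].max(-1)<45);m2[:,:350]=0;m2[:,400:]=0;m2[:125]=0;m2[200:]=0
P=C[m2];print('panel',cv2.minAreaRect(P[:,:2].astype(np.float32)),np.median(P,0))
for v in range(196,208): print(v,[f'{C[v,u,2]:.3f}' for u in (288,290,292,300,308,316,326,328)])
```

```text
lid [ 0.33194293 -0.05164612  0.0759675 ] [0.72953408 0.14442758 1.59495916] [0.60083972 0.03975888 0.1153395 ]
((0.528728723526001, 0.04157967120409012), (0.3965458273887634, 0.19247761368751526), 1.9718581438064575)
plane z=ax+by+c [-0.34467803 -0.03867135  0.33111529]
panel ((0.5245363712310791, -0.14744409918785095), (0.17745418846607208, 0.4449820816516876), 75.25981140136719) [ 0.6346449  -0.17332962  0.05933889]
196 ['0.112', '0.111', '0.056', '0.052', '0.045', '0.038', '0.119', '0.112']
197 ['0.110', '0.114', '0.033', '0.021', '0.006', '0.002', '0.106', '0.116']
198 ['0.115', '0.110', '0.001', '-0.005', '-0.001', '-0.010', '0.108', '0.114']
199 ['0.109', '0.105', '-0.001', '-0.004', '-0.003', '0.000', '0.111', '0.118']
200 ['0.108', '0.117', '-0.004', '0.002', '-0.001', '-0.003', '0.112', '0.107']
201 ['0.001', '0.120', '-0.002', '-0.001', '-0.001', '-0.008', '0.116', '0.113']
202 ['-0.003', '0.110', '-0.005', '-0.000', '0.001', '0.110', '0.116', '0.112']
203 ['-0.004', '0.115', '0.114', '0.109', '0.118', '0.111', '0.113', '0.110']
204 ['0.002', '0.111', '0.114', '0.115', '0.113', '0.112', '0.110', '0.114']
205 ['0.001', '0.110', '0.112', '0.112', '0.111', '0.107', '0.110', '-0.002']
206 ['-0.010', '0.111', '0.110', '-0.001', '-0.001', '-0.008', '-0.006', '-0.003']
207 ['-0.001', '-0.002', '0.000', '-0.001', '-0.005', '-0.005', '-0.006', '0.006']
```

View pics/ta.png

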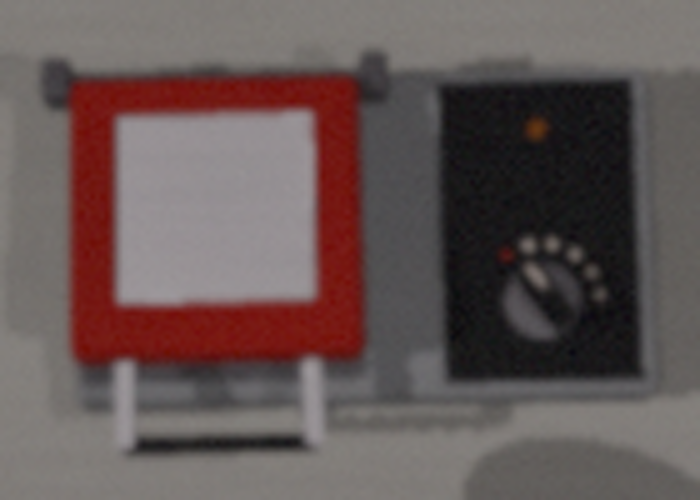

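View pics/sa.png

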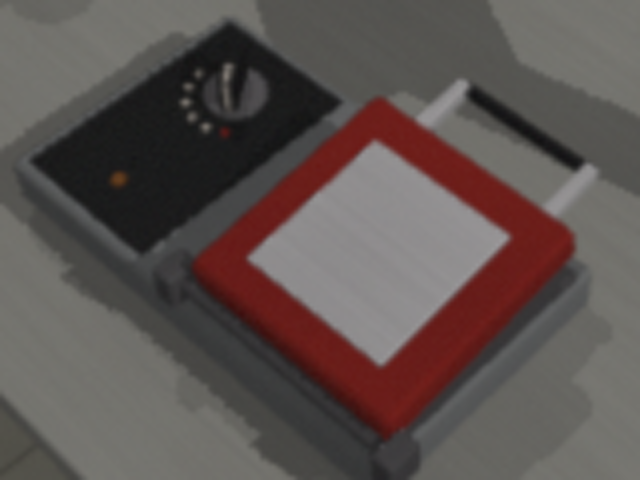

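Crop of the top view: the bar ends are at (291.0,203.9) and (326.6,203.5), and the dial disc is centred near (373,175). In the scene crop, the bar ends are at (332.5,177.5) and (361.2,196.2), and the dial is at about (273.7,178.7). The pointer is at off.

```bash
cat >> h.py <<'E'
def tri(d1,p1,d2,p2):
    o1,r1=ray(d1,*p1);o2,r2=ray(d2,*p2)
    x=np.linalg.lstsq(np.c_[r1,-r2],o2-o1,rcond=None)[0];a=o1+r1*x[0];b=o2+r2*x[1]
    return (a+b)/2,np.linalg.norm(a-b)
E
python3 - <<'E'
from h import *
s=dict(np.load('pics/s0.npz'));t=dict(np.load('pics/t0.npz'))
print('bar R',tri(t,(326.6,203.5),s,(332.5,177.5)));print('bar L',tri(t,(291,203.9),s,(361.2,196.2)))
# dots: red/off and white, panel corners, disc
T=lambda u,v:(265+(u+.5)/5-.5,115+(v+.5)/5-.5); S=lambda u,v:(215+(u+.5)/4-.5,155+(v+.5)/4-.5)
for n,a,b in [('red',(506,255),(224,132)),('w1',(529,244),(206,127)),('w5',(600,295),(199,73)),('disc',(541,300),(235,95)),('orange',(536,128),(119,179)),('panFR',(643,378),(232,22)),('panFL',(450,380),(340,102)),('panBR',(630,80),(25,160)),('panBL',(441,86),(147,255)),
 ('hingeR',(373,76),(174,277)),('hingeL',(57,82),(396,455))]:
    p,e=tri(t,T(*a),s,S(*b)); print(n,p.round(4),round(e,4),onz(t,*T(*a),.060).round(4),onz(s,*S(*b),.060).round(4))
C=cloud(t)
for y0 in (60,):
    for v in range(170,181): print(v,[f'{C[v,u,2]:.3f}' for u in range(364,384)])
E
```

```text
bar R (array([ 0.47360691, -0.01652719,  0.10314757]), np.float64(0.00444040034055037))
bar L (array([0.47177858, 0.09911347, 0.10862944]), np.float64(0.0018243535682501758))
red [ 0.6102 -0.1517  0.0587] 0.0004 [ 0.6101 -0.1517  0.06  ] [ 0.6108 -0.1506  0.06  ]
w1 [ 0.6173 -0.1668  0.0585] 0.0023 [ 0.6179 -0.1675  0.06  ] [ 0.6173 -0.1647  0.06  ]
w5 [ 0.5829 -0.2157  0.0585] 0.0007 [ 0.5829 -0.2157  0.06  ] [ 0.5835 -0.2141  0.06  ]
disc [ 0.5789 -0.1752  0.0597] 0.0008 [ 0.5792 -0.1755  0.06  ] [ 0.5789 -0.1746  0.06  ]
orange [ 0.6984 -0.1722  0.0594] 0.0015 [ 0.6988 -0.1727  0.06  ] [ 0.6982 -0.1711  0.06  ]
panFR [ 0.5254 -0.2438  0.0572] 0.003 [ 0.5261 -0.2444  0.06  ] [ 0.5262 -0.2401  0.06  ]
panFL [ 0.5234 -0.1127  0.0562] 0.0026 [ 0.5238 -0.1134  0.06  ] [ 0.5249 -0.1089  0.06  ]
panBR [ 0.7352 -0.2393  0.0569] 0.0033 [ 0.7331 -0.2377  0.06  ] [ 0.7373 -0.2381  0.06  ]
panBL [ 0.7276 -0.1059  0.053 ] 0.0056 [ 0.7279 -0.1074  0.06  ] [ 0.7284 -0.0987  0.06  ]
hingeR [ 0.7316 -0.0603  0.0728] 0.0008 [ 0.7346 -0.0605  0.06  ] [ 0.7271 -0.0691  0.06  ]
hingeL [0.7235 0.156  0
[... 1394 characters left out ...]
, '0.065', '0.064', '0.062', '0.065', '0.063', '0.074', '0.085', '0.104', '0.105', '0.105', '0.092', '0.102', '0.065', '0.061', '0.056', '0.057']
178 ['0.061', '0.062', '0.057', '0.066', '0.066', '0.064', '0.066', '0.069', '0.059', '0.067', '0.077', '0.090', '0.094', '0.100', '0.102', '0.099', '0.098', '0.068', '0.060', '0.059']
179 ['0.062', '0.056', '0.060', '0.066', '0.061', '0.069', '0.064', '0.066', '0.060', '0.065', '0.058', '0.077', '0.094', '0.103', '0.097', '0.085', '0.069', '0.057', '0.058', '0.059']
180 ['0.054', '0.056', '0.056', '0.054', '0.071', '0.062', '0.066', '0.067', '0.065', '0.065', '0.063', '0.070', '0.080', '0.096', '0.072', '0.074', '0.055', '0.056', '0.065', '0.056']
```

Run:
```python
from h import *
t=dict(np.load('pics/t0.npz'));s=dict(np.load('pics/s0.npz'))
for d,w,b in ((t,(slice(165,186),slice(360,390)),(slice(202,208),slice(294,324))),(s,(slice(165,190),slice(262,285)),(slice(172,202),slice(330,364)))):
    P=cloud(d)[w].reshape(-1,3);P=P[(P[:,2]>.088)&(P[:,2]<.112)]
    r=cv2.minAreaRect(P[:,:2].astype(np.float32));e=np.linalg.eigh(np.cov(P[:,:2].T))[1][:,1]
    print('fin',len(P),P.mean(0),np.median(P[:,2]),r,np.degrees(np.arctan2(e[1],e[0])))
    dk=d['color'][b].max(-1)<60; P=cloud(d)[b][dk];P=P[(P[:,2]>.08)&(P[:,2]<.13)]
    print('bar',len(P),P.mean(0),P.min(0),P.max(0))
```

```text
fin 63 [ 0.57589774 -0.17685087  0.09789945] 0.09829240482962187 ((0.5766751170158386, -0.17766237258911133), (0.04498516395688057, 0.015629468485713005), 38.70907211303711) -142.46425120854846
bar 63 [0.47391226 0.03904216 0.11256612] [ 0.47135893 -0.00644198  0.1042033 ] [0.47892106 0.08847659 0.118906  ]
fin 66 [ 0.58164671 -0.17099476  0.09808946] 0.09900360987860374 ((0.5795748233795166, -0.17305278778076172), (0.04818984493613243, 0.013959167525172234), 36.76469802856445) -143.08822948994685
bar 127 [0.47776976 0.04409593 0.11204655] [ 0.46951133 -0.01181686  0.10463494] [0.48350261 0.09764761 0.11722889]
```

```bash
python3 -m inch '[[[0.5,23.8,-55.5,0,-6.9],[0.5,23.8,-55.5,0,-6.9],[0.5,23.8,-55.5,0,-6.9],[0.5,23.8,-55.5,0,-6.9],[0.5,23.8,-55.5,0,-6.9],[0.5,23.8,-55.5,0,-6.9],[0.5,23.8,-55.5,0,-6.9],[0.5,23.8,-55.5,0,-6.9],[0.5,23.8,-55.5,0,-6.9],[0.5,0,0,0,0]]]' 30
python3 - <<'E'
from h import *
w=grab('wrist','w1');o=observe()
from scipy.spatial.transform import Rotation as R
q=o['tcp_rot'];y=R.from_quat(q,scalar_first=True).as_matrix()[:,1];print(o['eef_pos'],np.degrees(np.arctan2(y[1],y[0])),o['joints'],o['opening'])
E
```

```text
time_s: 1.35
eef_pos: [0.4747, 0.0374, 0.2495]
tcp_rot: [0.0, 0.696, 0.718, -0.001]
contact_force: [-0.4, 0.6, -0.2]
opening: 0.043
finger_force: 0.0
[0.47406333 0.03945424 0.24944958] 2.0120544409162804 [-2.48063779e-02 -2.10645089e-01  1.82109871e+00  1.99433803e-06
  1.53231898e+00 -5.99233877e-02] 0.04252194212659692
```

View pics/w1.png

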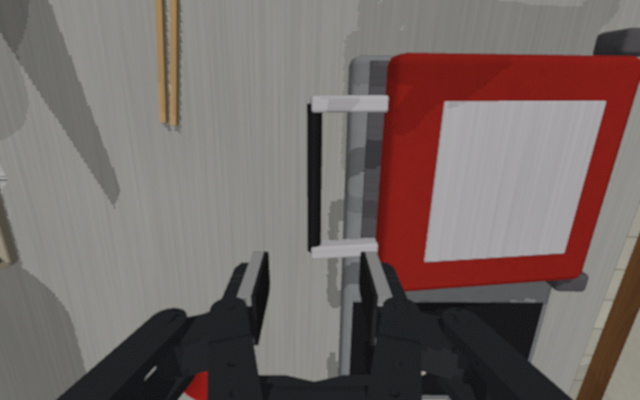

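The wrist picture shows the bar from (315,105) to (313,250), centred between the fingers at columns 258 and 370. I'll go straight down on it.

```bash
python3 - <<'E'
from h import *
d=dict(np.load('pics/w1.npz'))
for p in ((315,105),(313,250)): print(onz(d,*p,.106))
C=cloud(d);print(np.median(C[120:240,312:316].reshape(-1,3),0))
E
python3 -m inch '[[[0.5,0,1,-48,0],[0.5,0,1,-48,0],[0.5,0,0,-47,0],[0.5,0,0,0,0],[0,0,0,0,0],[0,0,0,0,0],[0,0,0,0,0],[0,0,0,0,0]]]' 30
```

```text
[0.47283811 0.10279965 0.106     ]
[ 0.47522832 -0.021027    0.106     ]
[0.47352465 0.04609373 0.11276955]
time_s: 2.4
eef_pos: [0.4743, 0.0437, 0.109]
tcp_rot: [0.0, 0.693, 0.721, 0.0]
contact_force: [-6.6, 1.5, 3.3]
opening: 0.0111
finger_force: 30.2
```

```bash
python3 -m inch '[[[0,3.5,0,20.7,0],[0,5.2,0,20.5,0],[0,6.8,0.3,19.7,0],[0,8.4,0.3,19.2,0]]]' 30;  python3 -m inch '[[[0,10.1,0.3,18.6,0],[0,11.5,0.4,17.5,0],[0,13,0.4,16.7,0],[0,14.2,0.4,15.4,0],[0,0,0,0,0],[0,0,0,0,0]]]' 30
```

```text
time_s: 2.9
eef_pos: [0.497, 0.0444, 0.1886]
tcp_rot: [-0.001, 0.693, 0.721, -0.0]
contact_force: [-4.2, 1.7, -5.3]
opening: 0.0106
finger_force: 29.3
time_s: 3.65
eef_pos: [0.5466, 0.0457, 0.2605]
tcp_rot: [0.001, 0.693, 0.721, 0.001]
contact_force: [-15.8, 0.4, 17.9]
opening: 0.0107
finger_force: 31.8
```

```bash
python3 -m inch '[[[0,-1,0,1,0],[0.25,0,0,0,0],[0.5,0,0,0,0],[0.5,0,0,0,0],[0.5,0,0,0,0]]]' 30;  python3 -m inch '[[[0.5,0,0,20,0],[0.5,0,0,50,0],[0.5,0,0,40,0],[0.5,0,0,0,0],[0.5,0,0,0,0],[0.5,0,0,0,0],[0.5,0,0,0,0]]]' 30
python3 - <<'E'
from h import *
t=grab('top','t1');C=cloud(t)
hsv=cv2.cvtColor(t['color'],cv2.COLOR_RGB2HSV)
m=((hsv[...,0]<8)|(hsv[...,0]>172))&(hsv[...,1]>150)&(hsv[...,2]>70)
m[:,:270]=0;m[:,345:]=0;m[220:]=0
P=C[m];P=P[(P[:,2]>.05)&(P[:,2]<.35)];c=P.mean(0);_,_,V=np.linalg.svd(P-c,full_matrices=False);n=V[2]*np.sign(V[2,2]);print(len(P),P.min(0),P.max(0),n,np.degrees(np.arccos(n[2])))
s=grab('scene','s1')
E
```

```text
time_s: 4.28
eef_pos: [0.5457, 0.0454, 0.2562]
tcp_rot: [-0.0, 0.693, 0.721, -0.0]
contact_force: [-1.0, 0.1, 0.3]
opening: 0.0428
finger_force: 0.0
time_s: 5.15
eef_pos: [0.5453, 0.0455, 0.3651]
tcp_rot: [-0.001, 0.693, 0.721, -0.001]
contact_force: [-1.2, 0.4, 0.1]
opening: 0.0426
finger_force: 0.0
189 [ 0.58114928 -0.0487495   0.10754509] [0.73160761 0.13311812 0.23629625] [0.66150506 0.09670357 0.74367969] 41.954181116326886
```

View pics/s1.png

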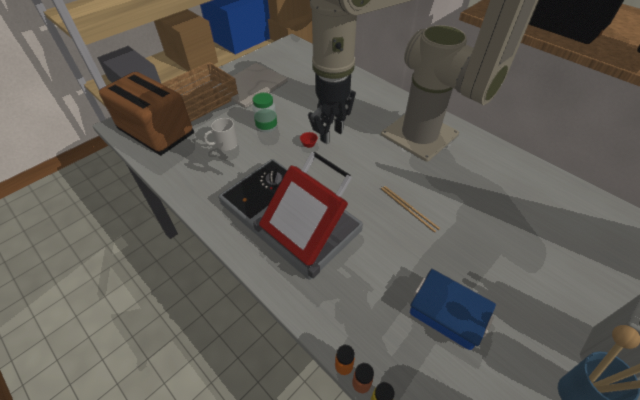

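The lid stands by itself at about 43 degrees: in the scene picture its handle is at (332,165), clear of the gripper. Next is the dial.

```bash
python3 -m inch '[[[0.5,5.5,-37,0,-9.1],[0.5,5.5,-37,0,-9.1],[0.5,5.5,-37,0,-9.1],[0.5,5.5,-37,0,-9.1],[0.5,5.5,-37,0,-9.1],[0.5,5.5,-37,0,-9.1],[0.5,0,0,-60,0],[0.5,0,0,-60,0],[0.5,0,0,0,0],[0.5,0,0,0,0]]]' 30
python3 - <<'E'
from h import *
w=grab('wrist','w2');o=observe();t=grab('top','t2')
from scipy.spatial.transform import Rotation as R
y=R.from_quat(o['tcp_rot'],scalar_first=True).as_matrix()[:,1];print(o['eef_pos'],np.degrees(np.arctan2(y[1],y[0])),o['joints'])
P=cloud(w).reshape(-1,3);P=P[(P[:,2]>.092)&(P[:,2]<.108)&(np.hypot(P[:,0]-.578,P[:,1]+.176)<.035)]
if len(P)>5:
    r=cv2.minAreaRect(P[:,:2].astype(np.float32));e=np.linalg.eigh(np.cov(P[:,:2].T))[1][:,1];print(len(P),P.mean(0),r,np.degrees(np.arctan2(e[1],e[0])))
E
```

```text
time_s: 6.5
eef_pos: [0.5795, -0.1768, 0.2489]
tcp_rot: [0.001, 0.946, 0.323, 0.001]
contact_force: [0.7, 0.6, 1.3]
opening: 0.0429
finger_force: 0.0
[ 0.58031659 -0.17704555  0.25030397] -52.340728135300004 [-3.80592915e-01  1.43464125e-01  1.47338059e+00 -1.78670100e-05
  1.51951787e+00  5.32920031e-01]
886 [ 0.57980009 -0.17428346  0.09881504] ((0.5788774490356445, -0.17477329075336456), (0.04631583020091057, 0.013808411546051502), 37.95094680786133) -142.04797045297028
```

View pics/w2.png

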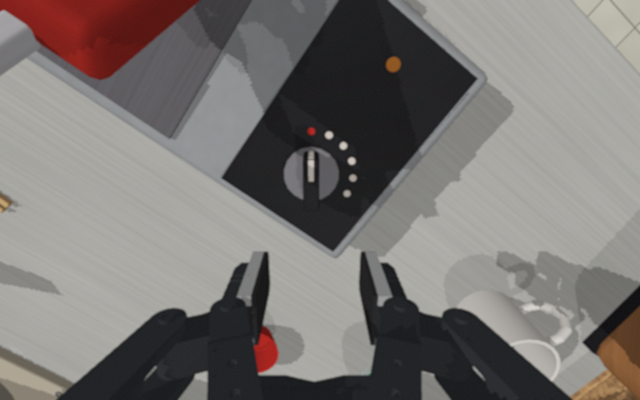

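The wrist picture shows the pointer on the red dot, with the fin running from (311,152) to (311,208), centred between the fingers.

```bash
python3 -m inch '[[[0.5,-0.8,1.8,-50,0],[0.5,0,0,-50,0],[0.5,0,0,-40,0],[0.5,0,0,-20,0],[0.5,0,0,0,0],[0,0,0,0,0],[0,0,0,0,0],[0,0,0,0,0],[0,0,0,0,0]]]' 60
```

```text
time_s: 7.72
eef_pos: [0.5789, -0.1743, 0.0894]
tcp_rot: [0.0, 0.946, 0.323, 0.001]
contact_force: [-5.2, 5.3, 11.5]
opening: 0.013
finger_force: 59.9
```

```bash
python3 -m inch '[[[0,0,0,0,-8],[0,0,0,0,-8],[0,0,0,0,-8],[0,0,0,0,-8],[0,0,0,0,-8],[0,0,0,0,-8],[0,0,0,0,-8],[0,0,0,0,-8],[0,0,0,0,0],[0,0,0,0,0]]]' 60
python3 - <<'E'
from h import *
from scipy.spatial.transform import Rotation as R
w=grab('wrist','w3');s=grab('scene','s3');t=grab('top','t3');o=observe()
y=R.from_quat(o['tcp_rot'],scalar_first=True).as_matrix()[:,1];print(o['eef_pos'],np.degrees(np.arctan2(y[1],y[0])),o['torque'],o['joints'][5])
a=cv2.resize(s['color'][150:210,220:320],None,fx=5,fy=5,interpolation=cv2.INTER_CUBIC);b=cv2.resize(w['color'],(500,312))
cv2.imwrite('pics/c3.png',np.vstack([a,b])[:600,:,::-1])
E
```

```text
time_s: 8.98
eef_pos: [0.5788, -0.175, 0.0894]
tcp_rot: [0.0, 0.974, -0.228, 0.001]
contact_force: [-6.3, 2.8, 9.8]
opening: 0.0127
finger_force: 59.8
[ 0.57885685 -0.17501283  0.08941261] -116.34132703723022 [0.38645595 1.07085802 0.05639447] 1.6521934696899554
```

View pics/c3.png

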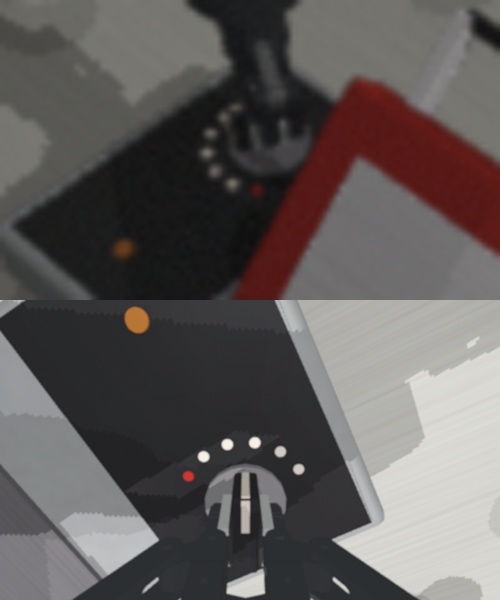

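The wrist view shows the pointer, at (245,500), heading just short of the third white dot at (254,442). It is following the fingers without slip, with 8 degrees to go.

```bash
python3 -m inch '[[[0,0,0,0,-4],[0,0,0,0,-4],[0,0,0,0,0],[0,0,0,0,0],[0,0,0,0,0],[0,0,0,0,0]]]' 60
python3 - <<'E'
from h import *
from scipy.spatial.transform import Rotation as R
w=grab('wrist','w4');o=observe();t=grab('top','t4')
y=R.from_quat(o['tcp_rot'],scalar_first=True).as_matrix()[:,1];print(o['eef_pos'],'fin dir by tool',np.degrees(np.arctan2(y[1],y[0]))+90,o['torque'],o['finger_force'],o['contact_force'])
c=np.array([.5789,-.175])
g=w['color'];C=cloud(w)
m=(g.min(-1)>100)&(abs(C[...,2]-.060)<.006)&(abs(np.hypot(C[...,0]-c[0],C[...,1]-c[1])-.042)<.009)
n,l,st,ce=cv2.connectedComponentsWithStats(m.astype(np.uint8))
for i in range(1,n):
    if st[i,4]>8:
        p=onz(w,*ce[i],.060)[:2]-c;print('dot',ce[i].round(1),st[i,4],np.degrees(np.arctan2(p[1],p[0])).round(1))
q=(C[...,2]>.09)&(C[...,2]<.108)&(np.hypot(C[...,0]-c[0],C[...,1]-c[1])<.03)&(g.min(-1)>90)
q=q&(np.abs(np.arange(640)-313)<25)[None]
n,l,st,ce=cv2.connectedComponentsWithStats(q.astype(np.uint8))
for i in range(1,n):
    if st[i,4]>20:
        P=C[l==i];e=np.linalg.eigh(np.cov(P[:,:2].T))[1][:,1];print('ptr',ce[i].round(1),st[i],P.mean(0),np.degrees(np.arctan2(e[1],e[0])))
cv2.imwrite('pics/c4.png',cv2.resize(g[180:340,200:440],None,fx=3,fy=3)[:,:,::-1])
h=cv2.cvtColor(t['color'],cv2.COLOR_RGB2HSV);m=((h[...,0]<8)|(h[...,0]>172))&(h[...,1]>150)&(h[...,2]>70)
m[:,:270]=0;m[:,345:]=0;m[220:]=0
P=cloud(t)[m];P=P[(P[:,2]>.05)&(P[:,2]<.35)];print('lid',P.min(0),P.max(0))
E
```

```text
time_s: 9.88
eef_pos: [0.5788, -0.1751, 0.0894]
tcp_rot: [0.0, 0.955, -0.295, 0.001]
contact_force: [-6.7, 3.6, 9.8]
opening: 0.013
finger_force: 59.8
[ 0.57881764 -0.1750964   0.0894565 ] fin dir by tool -34.3402931063485 [0.22858584 1.11814797 0.06013356] 59.84330713748932 [-6.68301149  1.51210314  9.36705899]
dot [314.  181.7] 205 -35.7
dot [279.5 188.6] 203 -11.0
dot [348.3 188.7] 180 -60.1
dot [252.4 207.9] 193 13.7
dot [375.5 208.1] 178 -84.2
ptr [313.9 248.3] [308 241  13  14 148] [ 0.5970346  -0.18851523  0.09526811] 60.771988838329165
ptr [313.8 277.5] [308 257  13  43 534] [ 0.58856327 -0.18267506  0.09969519] 144.81555873062723
ptr [291.  283.2] [289 267   6  36 159] [ 0.59187947 -0.17431123  0.10020232] 153.43274808502474
ptr [336.1 282.2] [334 267   4  36  90] [ 0.58209915 -0.18869924  0.09956401] 140.96512829700316
lid [ 0.58129337 -0.04920859  0.08447698] [0.73444521 0.14765945 0.23649441]
```

View pics/c4.png

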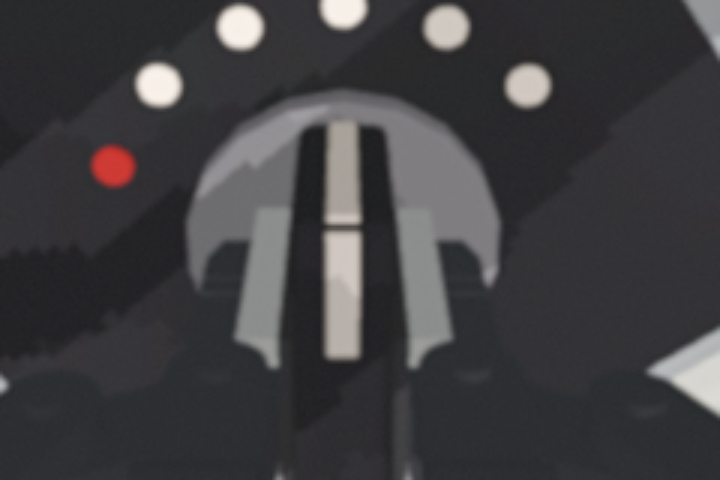

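The pointer lines up with the third white dot (-35.2 against -35.7 degrees), the grip is firm and the lid hasn't moved, so I'm handing in.

```bash
python3 -c "
from rig import *
print(sign_off())"
```

```text
the job is handed in; nothing more can be done
None
```

I handed the job in with the lid standing by itself at about 43 degrees and the dial still gripped (about 60 N) on the third click, within about a degree by the wrist camera; nothing else was touched, and no verdict came back.

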